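# Put away the lens clamp parts in the lamp room

### The arm

A 6-joint arm with a two-finger parallel gripper is mounted at the origin on the work surface. World frame = base frame: x ahead of the robot, y to its left, z up, the work surface at z = 0. Lengths are in mm, angles in degrees, forces in N, time in s.
With the tool pointing down it reaches from about 375 to 925 mm from the base axis. Payload 5.7 kg.
Tool frame: the origin (TCP) lies at the very end of the fingers, on their centre line; the grasp point (between the pads) lies 19 mm behind it; z points along the fingers, y is the line along which they close (so a half turn about z gives the same grasp; the last joint's range is limited). The gripper opens to 88 mm and grips with 3 to 60 N. Pads are 20 mm wide; open, the fingers measure 115 mm over their backs; the gripper's body (75 mm by 178 mm) begins 61 mm behind the grasp point.
Start: joints at [59.983, 20.558, 86.54, -0, 72.909, -6.595], TCP at [238.493, 550.527, 193.423] pointing down, gripper open.
Joint ranges: [-170.27, 170.27], [-57.76, 135], [12.27, 136.19], [-55.21, 235.2], [11.17, 155.16], [-170.74, 170.74]. Speed limits (degrees/s): [136.94, 136.94, 180, 180, 180, 180].

### API

Orientations are given as a 3x3 rotation matrix whose columns are the frame's x, y, z axes.
In Python, from plant import ctrl, solver, eyes, trace, telemetry gives the robot as it stands. Calls block until the motion is done:
- ctrl.movep(position, orientation): joint-space move of the TCP to a pose.
- ctrl.move_l(position, rotation=None, v=150, guard=None): straight line of the TCP; rotation=None keeps the orientation; v is the mean speed in mm/s. With guard (N) it stops when the force on the tool has changed by that much, and returns True; else False.
- ctrl.movej(angles): joint-space move.
- ctrl.open_jaws() and ctrl.grasp(grip_force=None): open the fingers fully, or close them until they stop; grip_force is the grip in N (None keeps the last).
- ctrl.sleep(seconds).
- solver.inverse_kinematics(position, orientation): joint angles nearest the present ones, or None.
- eyes.grab_frame(name): name is "scene" or "side" or "wrist"; returns a dict with "img" (420x560x3 uint8, red, green, blue), "K" (3x3 intrinsics, pixels), "position" and "attitude" of the camera in the world. Camera axes: x right, y down, z forward; pixel columns grow to the right and rows downward; lengths in mm; the calibration is good to about 2 mm. A picture is of the moment at which its call begins. There is no depth.
A pose or a line that the arm cannot do raises ctrl.PlanningError and nothing moves.
- ctrl.hand_in(): hands the job in; it is judged then, once.
Trained networks look in the newest picture that a camera, given by its name, has taken for a name from the list of things; names that differ only in an ending like _2 or _b are one class to them, and where a whole thing is asked for, a point or a joint stands for the part that bears it (a point fixed in the world has none). Each returns a list of dicts, best first, with "p" (0 to 1); they miss things now and then, are a little off and sometimes report something else, mostly with a low value. They report only what shows in the picture. A call takes as long as a camera call. They do not tell look-alikes from the thing itself.
- trace(target, camera): "region" (420x560 bool, what is visible of it) and "point" ([row, column] in pixels, amid what is visible of it).
Readings, each from a call of its own:
- telemetry.current_time_s(): time.
- telemetry.current_joints(): joint angles.
- telemetry.current_joint_velocities(): joint speeds.
- telemetry.current_tau(): joint torques, N m.
- telemetry.current_eef_pos(): TCP position.
- telemetry.current_eef_rot(): TCP orientation.
- telemetry.current_ft_force(): force on the tool from outside, world axes, zero at the start.
- telemetry.current_wrist_torque(): the same for the moment, N m.
- telemetry.current_grip_width(): finger opening in mm.
- telemetry.current_grip_force(): force on a finger pad.
Only numpy, scipy, OpenCV 4.12 (cv2) and the standard library are available. Lean on these libraries where they do the work, as an engineer would, in place of code of your own. Each camera call takes 0.05 s, during which the arm holds its last target. There are 200 camera calls.

### The job

Put the lens service parts away: seat the tinted filter level in the round cutout of the foam block, stand the tin of polishing stones upright in the round wooden dish, lay the long wing screw flat in the oblong metal tray and the short wing screw flat in the square metal tray, in any order. The filter is glass, so set it down rather than dropping it, and leave the float valve and the polish jar standing where they are.

Things in the scene. Friction and masses are not known exactly. Their poses are not given: they have to be found in the camera images.
- filter_mid (a point): Yellow tinted glass disc in a plain steel ring, lying flat: 58 mm across, 20 mm high, about 80 g. The point is its centre, 10 mm above its underside; z is up through the disc. It is gripped across the ring; in the cutout the upper 12 mm stay above the foam.
- tin_mid (a point): Round closed steel tin of polishing stones with a plain lid, standing: 54 mm across, 44 mm high, about 150 g. The point is its centre, 22 mm above its underside; z is up.
- long_screw_mid (a point): Long brass wing screw, lying flat, 96 mm long over all, about 70 g. The point is the middle of its length, 7 mm above its underside, on the screw's axis. Its x axis runs along the screw towards the wing head. The shank, 14 mm thick, runs from x = -48 to +24 mm; the wings, 40 mm across (along its y) and 8 mm thick, lie from x = +24 to +48 mm. Gripped across the shank at its point it is nearly balanced.
- short_screw_mid (a point): Short brass wing screw, lying flat, 60 mm long over all, about 50 g. The point is the middle of its length, 7 mm above its underside, on the screw's axis. Its x axis runs along the screw towards the wing head. The shank, 14 mm thick, runs from x = -30 to +8 mm; the wings, 40 mm across (along its y) and 8 mm thick, lie from x = +8 to +30 mm. The shank can be gripped around x = -11 mm.
- foam: Fixed square block of grey foam (firm), 110 x 110 mm, 24 mm high, with one round cutout in the middle of its top, 76 mm across and 8 mm deep, for the filter. Origin: centre of its underside, on the work surface; the cutout's floor is 16 mm above it. z is up.
- dish: Fixed round dark wooden dish for the tin, 100 mm across outside, 84 mm across inside; the rim is 12 mm high and the inner floor 5 mm above the work surface. Origin: centre of its underside; z is up.
- oblong_tray: Fixed oblong aluminium tray for the long screw: 150 mm (along its x) by 104 mm (along its y) outside, walls 4 mm thick and 18 mm high, inner floor 4 mm above the work surface. Inside 142 x 96 mm. Origin: centre of its underside; z is up.
- square_tray: Fixed square aluminium tray for the short screw: 104 x 104 mm outside, walls 4 mm thick and 18 mm high, inner floor 4 mm above the work surface. Inside 96 x 96 mm. Origin: centre of its underside; z is up.
- float_valve: Bystander: copper float ball, 42 mm across, standing on a brass foot 38 mm across; 58 mm high in all. Loose; it stays where it is. Origin: centre of its underside; z is up.
- polish_jar: Bystander: small glass jar with a black cap, 42 mm across and 58 mm high, loose; it stays where it is. Origin: centre of its underside; z is up. A fixed white porcelain switch with a short brass lever, 52 mm across and 56 mm high, also stands among the things, about 0.58 m from the robot's base axis.
Things that resemble listed ones, but are neither listed nor needed, are in the scene too. What is shaped like the part that bears filter_mid but green or purple is not meant.

How it is judged:
By the outcome, as a careful person would: the job done as asked, in the order asked, and still so for the second after the job is handed in, with the robot touching nothing.
It also fails if it takes over 112 s, if anything falls off the work surface, if the arm or the gripper's body presses on something with over 40 N, if the wrist force passes 120 N, or if a joint passes its speed limit or range.

## Working session

There is one attempt and no reset: what is moved stays moved. The work goes in short steps, each a Python script; the robot and the scene stay as the last script left them, time stands still between calls to the robot, and variables do not carry over. Pictures are saved under pics/ and viewed, at most 16 in all, crops included, and the job is handed in when it is done.

```bash
ls; mkdir -p pics; cat > h.py <<'E'
import numpy as np, cv2
from plant import ctrl, solver, eyes, trace, telemetry
def save(f,n): cv2.imwrite(f'pics/{n}.png',cv2.cvtColor(f['img'],cv2.COLOR_RGB2BGR))
def ray(f,rc):
    d=np.linalg.inv(f['K'])@np.array([rc[1],rc[0],1.]); R=np.array(f['attitude'])
    return np.array(f['position'],float),R@d
def onz(f,rc,z):
    p,d=ray(f,rc); return p+d*(z-p[2])/d[2]
E
python3 - <<'E'
from h import *
for c in ['scene','side']:
    f=eyes.grab_frame(c); save(f,c+'0')
    print(c,np.round(f['position']),np.round(f['attitude'],3).tolist(),np.round(f['K'],1).tolist())
    for t,z in dict(filter_mid=10,tin_mid=22,long_screw_mid=7,short_screw_mid=7,foam=12,dish=5,oblong_tray=8,square_tray=8,float_valve=29,polish_jar=29).items():
        for r in trace(t,c): print(t,round(r['p'],2),np.round(r['point']),r['region'].sum(),np.round(onz(f,r['point'],z)))
print(telemetry.current_time_s())
E
```

```text
pics
scene [ 831.  604. 1145.] [[-0.894, 0.376, -0.244], [0.448, 0.756, -0.477], [0.005, -0.536, -0.844]] [[481.5, 0.0, 274.7], [0.0, 481.5, 208.8], [0.0, 0.0, 1.0]]
filter_mid 0.88 [186. 283.] 361 [448. -97.  10.]
filter_mid 0.81 [216. 285.] 383 [488.  -5.  10.]
filter_mid 0.58 [176. 321.] 324 [332. -80.  10.]
tin_mid 0.97 [285. 387.] 458 [357. 298.  22.]
long_screw_mid 0.61 [246. 305.] 233 [483. 102.   7.]
short_screw_mid 0.74 [364. 334.] 234 [570. 404.   7.]
foam 0.56 [206. 199.] 1510 [ 690. -139.   12.]
dish 0.76 [290. 243.] 1201 [682. 141.   5.]
dish 0.22 [203. 197.] 1449 [ 691. -156.    5.]
oblong_tray 0.56 [121. 277.] 1404 [ 349. -330.    8.]
oblong_tray 0.37 [295. 324.] 286 [508. 246.   8.]
square_tray 0.95 [130. 207.] 1001 [ 562. -391.    8.]
square_tray 0.68 [150. 240.] 283 [ 502. -275.    8.]
float_valve 0.6 [299. 324.] 298 [518. 262.  29.]
polish_jar 0.7 [152. 238.] 224 [ 518. -254.   29.]
side [ 219. -788.  722.] [[0.924, -0.253, 0.286], [-0.382, -0.585, 0.716], [-0.013, -0.771, -0.637]] [[438.4, 0.0, 279.4], [0.0, 438.4, 205.6], [0.0, 0.0, 1.0]]
filter_mid 0.83 [252. 212.] 508 [336. -78.  10.]
filter_mid 0.79 [245. 262.] 471 [ 449. -101.   10.]
filter_mid 0.74 [214. 261.] 393 [485.   1.  10.]
tin_mid 0.69 [160. 184.] 356 [360. 299.  22.]
long_screw_mid 0.78 [193. 243.] 190 [472. 103.   7.]
short_screw_mid 0.53 [134. 240.] 90 [561. 400.   7.]
foam 0.81 [231. 362.] 1875 [ 682. -153.   12.]
dish 0.69 [328. 377.] 2979 [ 573. -395.    5.]
dish 0.59 [278. 317.] 583 [ 523. -238.    5.]
oblong_tray 0.57 [338. 253.] 4406 [ 346. -326.    8.]
square_tray 0.84 [328. 377.] 2942 [ 571. -397.    8.]
float_valve 0.78 [155. 239.] 253 [512. 249.  29.]
polish_jar 0.59 [277. 318.] 515 [ 516. -255.   29.]
1.1
```

```bash
python3 -c "
import cv2
a=cv2.imread('pics/scene0.png');cv2.imwrite('pics/s0.png',cv2.resize(a[90:405,150:450],None,fx=1.9,fy=1.9,interpolation=3)[:600])
b=cv2.imread('pics/side0.png');cv2.imwrite('pics/d0.png',cv2.resize(b[100:400,120:460],None,fx=2,fy=2,interpolation=3)[:600])
"
```

```text
(no output)
```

View pics/s0.png

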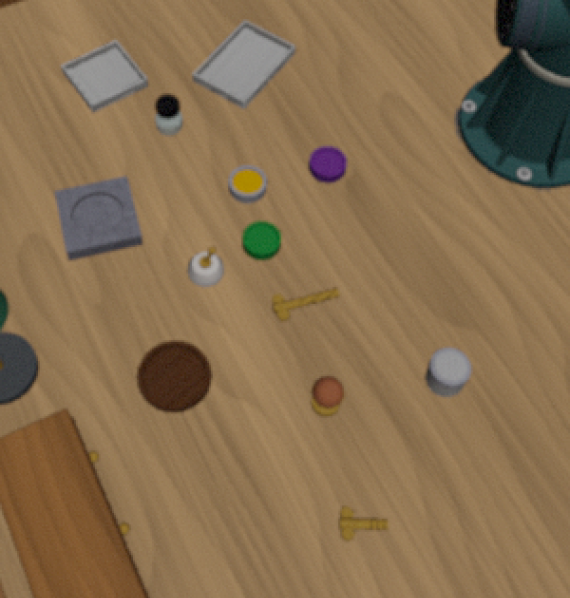

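View pics/d0.png

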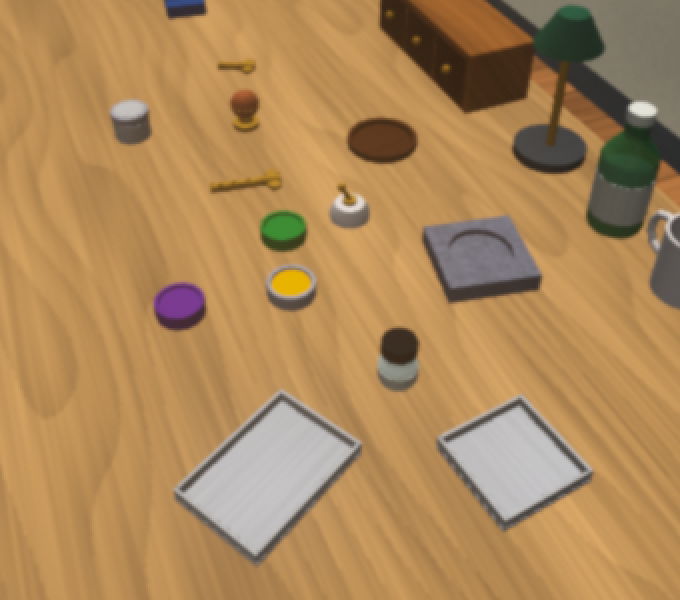

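The yellow filter is at scene crop (247,183), which is about (448,-98) in the world. The green and purple discs are decoys. The jar is at crop (168,112), the float valve at (327,395), the switch at (206,265) and the dish at (174,376). The trays are at the top of the picture. Next I fit the receptacles and screws from both views.

```bash
cat >> h.py <<'E'
def proj(f,region,z):
    rc=np.argwhere(region); p,_=ray(f,rc[0]); K=np.linalg.inv(f['K'])
    d=np.c_[rc[:,1],rc[:,0],np.ones(len(rc))]@K.T@np.array(f['attitude']).T
    return (p+d*((z-p[2])/d[:,2])[:,None])[:,:2]
def screw(f,region,z=7):
    """returns mid (rect-based), unit axis toward head, length, width"""
    P=proj(f,region,z); (c,wh,_)=cv2.minAreaRect(P.astype(np.float32))
    B=cv2.boxPoints(cv2.minAreaRect(P.astype(np.float32))); e=[B[1]-B[0],B[2]-B[1]]; e=max(e,key=np.linalg.norm); u=e/np.linalg.norm(e)
    v=np.array([-u[1],u[0]]); s=(P-c)@u; w=(P-c)@v
    if np.std(w[s>np.max(s)*.4])<np.std(w[s<-np.max(s)*.4]): u=-u
    return np.array(c),u,max(wh),min(wh)
E
python3 - <<'E'
from h import *
for c in ['scene','side']:
    f=eyes.grab_frame(c)
    for t,z in dict(foam=24,oblong_tray=18,square_tray=18,dish=12).items():
        for r in trace(t,c)[:1]:
            q=cv2.minAreaRect(proj(f,r['region'],z).astype(np.float32)); print(c,t,np.round(q[0]),np.round(q[1]),round(q[2],1))
    for t in ['long_screw_mid','short_screw_mid']:
        for r in trace(t,c)[:1]:
            m=screw(f,r['region']);print(c,t,np.round(m[0]),np.round(np.degrees(np.arctan2(m[1][1],m[1][0]))),np.round(m[2:]))
    for n,rc,z in ([('lamp',(268,150+5/1.9),10),('sw',(231,258),25)] if c=='scene' else [('lamp',(175,394),10),('bottle',(215,430),10),('sw',(206,295),25)]): print(n,np.round(onz(f,rc,z)))
# move: overhead of filter, look
R=np.array([[1,0,0],[0,-1,0],[0,0,-1.]])
ctrl.movep([448,-99,230],R)
f=eyes.grab_frame('wrist'); save(f,'w1'); print(np.round(f['position']),np.round(f['attitude'],2).tolist(),telemetry.current_joints(),telemetry.current_time_s())
for r in trace('filter_mid','wrist'): print(r['p'],r['point'],np.round(onz(f,r['point'],20)),np.round(cv2.minAreaRect(proj(f,r['region'],20).astype(np.float32))[:2]))
E
```

```text
scene foam [ 680. -137.] [128. 115.] 77.6
scene oblong_tray [ 352. -315.] [163. 113.] 27.4
scene square_tray [ 570. -391.] [112. 122.] 7.2
scene dish [686. 136.] [98. 97.] 16.6
scene long_screw_mid [474. 106.] 1.0 [93. 40.]
scene short_screw_mid [558. 408.] -12.0 [58. 36.]
lamp [868. -16.  10.]
sw [580.  14.  25.]
side foam [ 675. -153.] [132. 120.] 78.5
side oblong_tray [ 349. -326.] [155. 110.] 28.0
side square_tray [ 564. -403.] [116. 114.] 6.7
side dish [681. 121.] [113.  96.] 66.1
side long_screw_mid [476. 117.] -20.0 [93. 40.]
side short_screw_mid [561. 405.] -5.0 [55. 43.]
lamp [882.  10.  10.]
bottle [ 867. -168.   10.]
sw [568. -20.  25.]
[515. -98. 421.] [[0.0, -0.97, -0.25], [-1.0, -0.0, -0.0], [-0.0, 0.25, -0.97]] [-2.10269503e+01  6.68969787e+00  1.00144522e+02  1.11056894e-02
  7.31735399e+01  6.88915655e+01] 4.275
0.93 [158.7, 209.2] [484.  -1.  20.] [[485.  -3.]
 [ 55.  59.]]
0.81 [260.6, 264.9] [334. -75.  20.] [[335. -77.]
 [ 63.  55.]]
0.77 [179.5, 279.7] [455. -97.  20.] [[459. -99.]
 [ 57.  56.]]
0.32 [240.2, 19.0] [365. 284.  20.] [[366. 289.]
 [ 52.  69.]]
```

View pics/w1.png

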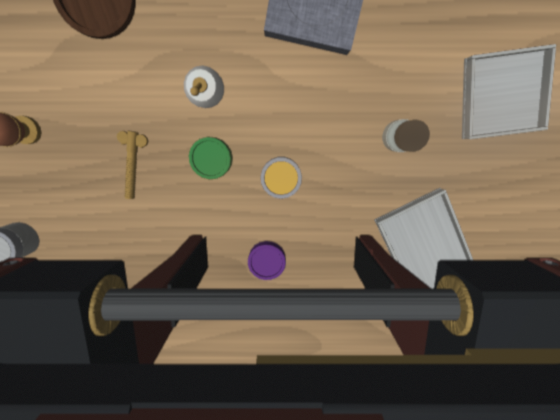

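The filter is confirmed at wrist pixel (179,280). The jar, trays, foam edge and long screw are also visible. I'll pick the filter up, closing away from the green disc.

```bash
cat >> h.py <<'E'
def Rt(phi):
    a=np.radians(phi);c,s=np.cos(a),np.sin(a)
    return np.array([[c,-s,0],[s,c,0],[0,0,1]])@np.diag([1.,-1,-1])
def pick(x,y,z,phi,force,lift=120):
    ctrl.open_jaws(); ctrl.movep([x,y,z+90],Rt(phi)); ctrl.move_l([x,y,z],v=150)
    ctrl.grasp(force); ctrl.move_l([x,y,z+lift],v=200)
    print('width',telemetry.current_grip_width(),'t',telemetry.current_time_s())
def look(n,names,zs):
    f=eyes.grab_frame('wrist'); save(f,n); out={}
    for t,z in zip(names,zs):
        for r in trace(t,'wrist'):
            q=cv2.minAreaRect(proj(f,r['region'],z).astype(np.float32)); print(t,round(r['p'],2),np.round(r['point']),np.round(onz(f,r['point'],z)),np.round(q[0]),np.round(q[1]),round(q[2]))
    return f
E
python3 - <<'E'
from h import *
pick(453,-98,10,30,20)
ctrl.movep([590,-120,230],Rt(-10))
look('w2',['foam','square_tray','dish'],[24,18,12]); print(telemetry.current_time_s(),telemetry.current_grip_width())
E
```

```text
width 0.28434540101175854 t 7.9667
foam 0.65 [108. 282.] [ 686. -138.   24.] [ 682. -142.] [109. 110.] 78
square_tray 0.79 [158. 484.] [ 575. -398.   18.] [ 570. -392.] [107. 112.] 7
dish 0.63 [144.  85.] [687. 134.  12.] [685. 131.] [100. 103.] 7
8.9083 0.2903765175752479
```

View pics/w2.png

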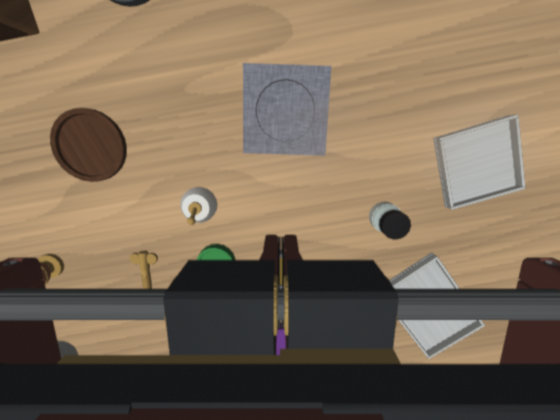

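The fingers are empty (width 0), so the grasp slipped off. The foam cutout shows at (108,284). I'll back up and see where the filter went.

```bash
python3 - <<'E'
from h import *
ctrl.open_jaws(); ctrl.movep([400,-98,230],Rt(0))
look('w3',['filter_mid'],[20]); print(telemetry.current_time_s())
for c in ['scene','side']:
    f=eyes.grab_frame(c)
    for r in trace('filter_mid',c): print(c,r['p'],np.round(onz(f,r['point'],12)))
E
```

```text
filter_mid 0.98 [124. 209.] [484.  -4.  20.] [484.  -2.] [58. 56.] 88
filter_mid 0.82 [144. 280.] [457. -98.  20.] [458. -99.] [55. 55.] 90
filter_mid 0.74 [231. 265.] [334. -76.  20.] [334. -78.] [54. 58.] 90
11.175
scene 0.63 [491.   4.  12.]
scene 0.56 [333. -69.  12.]
scene 0.53 [ 449. -108.   12.]
side 0.88 [332. -75.  12.]
side 0.86 [ 449. -100.   12.]
side 0.27 [674. 111.  12.]
```

View pics/w3.png

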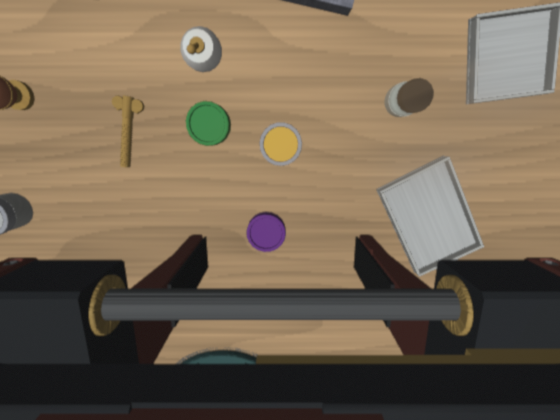

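The filter at (144,280) is undisturbed. I'll retry in steps with readings.

```bash
python3 - <<'E'
from h import *
x,y=455,-98
ctrl.movep([x,y,100],Rt(30)); print(telemetry.current_eef_pos(),telemetry.current_grip_width())
print(ctrl.move_l([x,y,8],v=120)); print(telemetry.current_eef_pos(),telemetry.current_ft_force())
f=eyes.grab_frame('wrist'); save(f,'w4')
ctrl.grasp(20); print(telemetry.current_grip_width(),telemetry.current_grip_force(),telemetry.current_eef_pos(),telemetry.current_ft_force())
f=eyes.grab_frame('wrist'); save(f,'w5')
cv2.imwrite('pics/w45.png',np.hstack([cv2.imread('pics/w4.png')[100:400,80:480],cv2.imread('pics/w5.png')[100:400,80:480]]))
E
```

```text
[454.9297472  -97.94133567  99.9775266 ] 87.90274976479455
False
[455.7268716  -98.29280421   8.81032527] [ 0.90964453 -0.38696716 -0.06966855]
0.12773097759687285 0.0 [455.00494669 -97.99173743   7.99156121] [0.63876002 0.15310865 0.51142185]
```

View pics/w45.png

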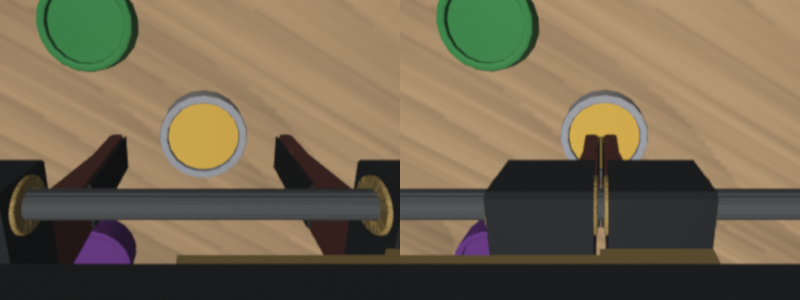

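```bash
python3 - <<'E'
from h import *
f=eyes.grab_frame('wrist'); K=f['K'];p=np.array(f['position']);A=np.array(f['attitude'])
print(np.round(K,1).tolist(),p,np.round(A,3).tolist(),telemetry.current_eef_pos(),np.round(telemetry.current_eef_rot(),3).tolist(),telemetry.current_time_s())
def pr(X):
    c=A.T@(np.array(X)-p); u=K@c/c[2]; return np.round([u[1],u[0],c[2]])
for X in [(455,-98,8),(455,-98,20),(455,-98,40),(455,-98,60)]: print(X,pr(X))
t=np.array([np.cos(np.radians(-60)),np.sin(np.radians(-60)),0])
print([pr(np.array([455,-98,z])+s*44*t) for z in (8,40) for s in(1,-1)])
for r in trace('filter_mid','wrist'): print(r['p'],r['point'],onz(f,r['point'],20)) 
E
```

```text
[[290.8, 0.0, 280.5], [0.0, 290.8, 209.8], [0.0, 0.0, 1.0]] [512.69794595 -63.99853932 199.0768724 ] [[0.5, -0.839, -0.215], [-0.866, -0.485, -0.124], [-0.0, 0.249, -0.969]] [454.99584851 -98.02114506   8.00232234] [[0.866, 0.5, -0.0], [0.5, -0.866, -0.0], [-0.0, 0.0, -1.0]] 14.4
(455, -98, 8) [235. 281. 202.]
(455, -98, 20) [241. 281. 190.]
(455, -98, 40) [253. 282. 171.]
(455, -98, 60) [268. 282. 151.]
[array([235., 345., 202.]), array([235., 218., 202.]), array([253., 356., 171.]), array([253., 207., 171.])]
0.9 [121.5, 166.4] [485.72076813  -1.813029    20.        ]
0.77 [223.0, 285.0] [466.7129727  -93.87529076  20.        ]
0.61 [342.4, 155.0] [342.27741674 -58.08645958  20.        ]
```

The fingers close without contact, yet they appear in front of the filter. That suggests the tips are physically higher than reported. I'll probe downwards gently with the jaws open.

```bash
python3 - <<'E'
from h import *
ctrl.open_jaws()
try:
    print(ctrl.move_l([455,-98,-30],v=40,guard=4))
except ctrl.PlanningError as e: print('PE',e)
print(telemetry.current_eef_pos(),telemetry.current_ft_force(),telemetry.current_time_s())
f=eyes.grab_frame('wrist'); save(f,'w6')
for r in trace('filter_mid','wrist'): print(r['p'],r['point'])
E
```

```text
True
[454.54968541 -97.84593996 -28.83754525] [-0.48694093 -0.13390277  5.27637172] 16.6917
0.78 [251.9, 286.8]
0.74 [117.1, 139.2]
0.6 [359.5, 170.0]
```

The tips touched the table at a reported z of about -28.8, so the fingers really end about 28 mm above the reported TCP. I'll apply that offset and grasp the filter.

```bash
cat >> h.py <<'E'
T=28.  # true tip is T above reported TCP
def go(x,y,tip,phi): ctrl.movep([x,y,tip-T],Rt(phi))
def lin(x,y,tip,v=150,**k): return ctrl.move_l([x,y,tip-T],v=v,**k)
def pick(x,y,tip,phi,force,lift=110):
    ctrl.open_jaws(); go(x,y,tip+80,phi); lin(x,y,tip)
    ctrl.grasp(force); print('width',telemetry.current_grip_width()); lin(x,y,tip+lift,v=200)
    print('width',telemetry.current_grip_width(),'t',telemetry.current_time_s())
E
python3 - <<'E'
from h import *
lin(455,-98,10,v=40)
ctrl.grasp(20); print(telemetry.current_grip_width(),telemetry.current_grip_force())
lin(455,-98,110); print(telemetry.current_grip_width(),telemetry.current_grip_force())
go(600,-128,180,-12); look('w7',['foam','filter_mid'],[24,150]); print(telemetry.current_time_s(),telemetry.current_grip_width())
E
```

```text
57.38499318233971 19.999453586060554
57.311148097681176 19.99942812952213
foam 0.69 [110. 278.] [ 688. -143.   24.] [ 682. -142.] [112. 110.] 78
filter_mid 0.8 [248. 282.] [ 588. -126.  150.] [ 591. -126.] [71. 67.] 78
19.5333 57.36433094805668
```

View pics/w7.png

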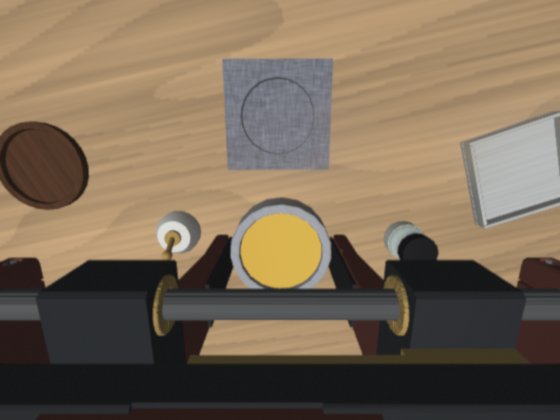

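The filter is held level. The cutout centre is at about (116,278) and the filter centre at (248,282). Next I place it with a guarded descent.

```bash
python3 - <<'E'
from h import *
f=eyes.grab_frame('wrist'); c=onz(f,(116,278),24); r=trace('filter_mid','wrist')[0]; m=onz(f,r['point'],189)
q=cv2.minAreaRect(proj(f,r['region'],189).astype(np.float32)); print(c,m,q)
a=np.array([683,-142.]); 
if np.linalg.norm(c[:2]-a)<8: a=(a+c[:2])/2
off=np.array(q[0])-telemetry.current_eef_pos()[:2]; off=np.clip(off,-5,5); a-=off; print(a,off)
go(*a,90,-12); lin(*a,34,v=120); hit=lin(*a,22,v=15,guard=2.5); print(hit,telemetry.current_eef_pos()+[0,0,T],telemetry.current_ft_force())
f=eyes.grab_frame('wrist'); save(f,'w8'); print(telemetry.current_time_s())
E
```

```text
[ 681.9846909  -142.41045909   24.        ] [ 603.51589764 -128.82919419  189.        ] ((605.596435546875, -128.902099609375), (55.471290588378906, 53.50379943847656), 78.0919189453125)
[ 677.49234545 -140.9262741 ] [ 5.         -1.27895544]
True [ 677.52934986 -140.98001285   25.81049584] [ 0.56236139 -0.11857335  4.86161135]
21.425
```

View pics/w8.png

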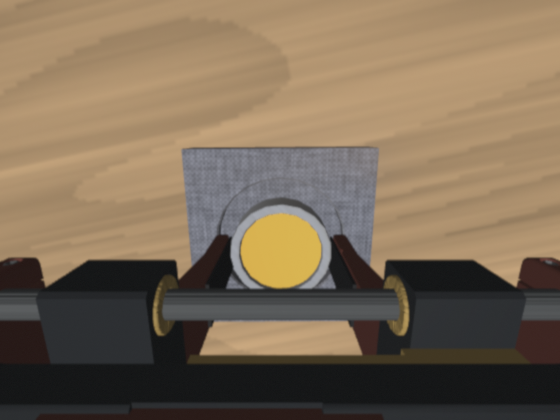

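Contact came at tip height 25.8 mm, which matches seated (26). I'll release, check, and go and look at the tin.

```bash
python3 - <<'E'
from h import *
ctrl.open_jaws(); p=telemetry.current_eef_pos(); ctrl.move_l([p[0],p[1],p[2]+90],v=150)
ctrl.movep([605,-125,170],Rt(-12)); look('w9a',['filter_mid'],[36])
go(340,255,200,60); look('w9',['tin_mid','dish'],[44,12]); print(telemetry.current_time_s())
cv2.imwrite('pics/w99.png',np.hstack([cv2.imread('pics/w9a.png')[0:300,100:500],cv2.imread('pics/w9.png')[0:300,80:480]]))
E
```

```text
filter_mid 0.97 [128. 282.] [ 677. -142.   36.] [ 680. -141.] [57. 57.] 52
filter_mid 0.78 [286. 212.] [512. -19.  36.] [518. -21.] [37. 19.] 78
tin_mid 0.79 [152. 281.] [366. 298.  44.] [363. 297.] [53. 52.] 60
dish 0.58 [144. 548.] [642. 147.  12.] [643. 149.] [83. 25.] 73
25.2917
```

View pics/w99.png

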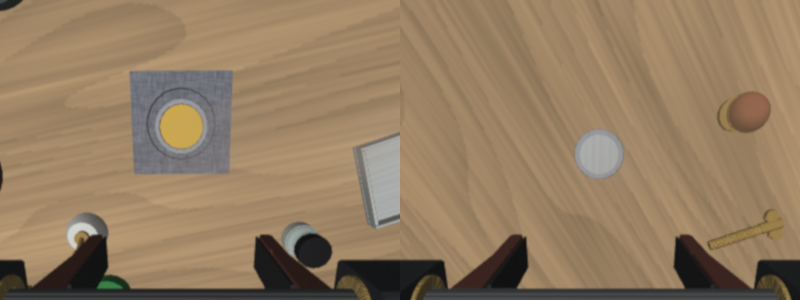

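The filter sits inside the cutout circle (left). The tin top is at (154,599) in the composite, giving (363,298). I'll pick it and carry it towards the dish.

```bash
python3 - <<'E'
from h import *
pick(363,298,14,40,30)
go(598,118,200,11); look('w10',['dish','tin_mid'],[12,230]); print(telemetry.current_time_s())
E
```

```text
width 53.45829271477576
width 53.73791498178 t 28.0583
dish 0.62 [115. 281.] [683. 136.  12.] [685. 134.] [99. 97.] 59
dish 0.4 [255. 282.] [514. 102.  12.] [524. 105.] [113. 137.] 11
dish 0.4 [145. 494.] [ 698. -116.   12.] [ 684. -144.] [130. 116.] 78
tin_mid 0.65 [253. 283.] [608. 120. 230.] [610. 122.] [43. 51.] 11
29.375
```

View pics/w10.png

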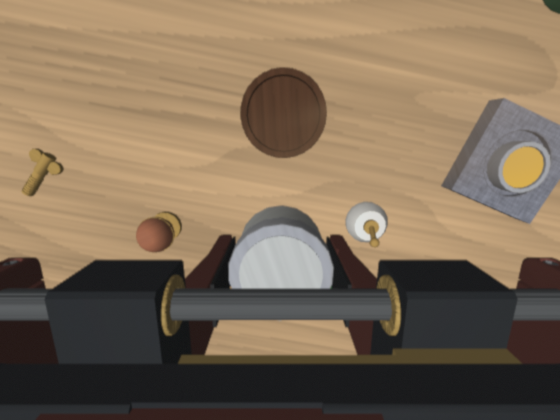

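The tin is held and the dish is at (112,283), i.e. (684,135). I'll place it, then look at the long screw.

```bash
python3 - <<'E'
from h import *
x,y=683,134
go(x,y,90,11); lin(x,y,28,v=120); print(lin(x,y,15,v=20,guard=3),telemetry.current_eef_pos()[2]+T)
ctrl.open_jaws(); lin(x,y,130,v=180)
go(430,95,170,10); f=look('w11',['long_screw_mid'],[7])
for r in trace('long_screw_mid','wrist')[:2]:
    m=screw(f,r['region']); print(np.round(m[0]),np.degrees(np.arctan2(m[1][1],m[1][0])),np.round(m[2:]))
print(telemetry.current_time_s())
E
```

```text
True 19.008933425116425
long_screw_mid 0.57 [141. 273.] [490. 114.   7.] [476. 120.] [40. 95.] 70
[476. 120.] -19.90515 [95. 40.]
33.7917
```

View pics/w11.png

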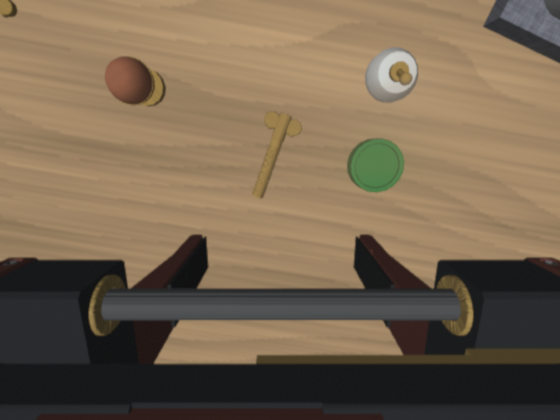

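The tail is at (196,258) and the head end at (114,287). I'll take the axis from these points, grasp across it at the mid-point, and look at the oblong tray.

```bash
python3 - <<'E'
from h import *
f=eyes.grab_frame('wrist')
h=onz(f,(114.5,287.5),8)[:2]; t=onz(f,(196,258),8)[:2]; print(h,t,np.linalg.norm(h-t),(h+t)/2)
ang=np.degrees(np.arctan2(*(h-t)[::-1])); print(ang)
m=(h+t)/2
pick(*m,3.5,ang,20)
go(330,-255,200,-60); f=look('w12',['oblong_tray','long_screw_mid'],[18,180]); print(telemetry.current_time_s(),telemetry.current_joints())
E
```

```text
[519.82517249 103.47034215] [426.94253363 120.65394541] 94.45877842895383 [473.38385306 112.06214378]
-10.481406062574921
width 13.65422214837531
width 13.487341465295815 t 37.0417
oblong_tray 0.57 [131. 292.] [ 354. -323.   18.] [ 351. -320.] [151. 105.] 28
long_screw_mid 0.68 [206. 282.] [ 340. -275.  180.] [ 318. -250.] [ 47. 113.] 41
38.6833 [-4.70981344e+01  6.68427638e+00  1.09362254e+02  1.30588326e-02
  6.39906573e+01  1.02797206e+02]
```

View pics/w12.png

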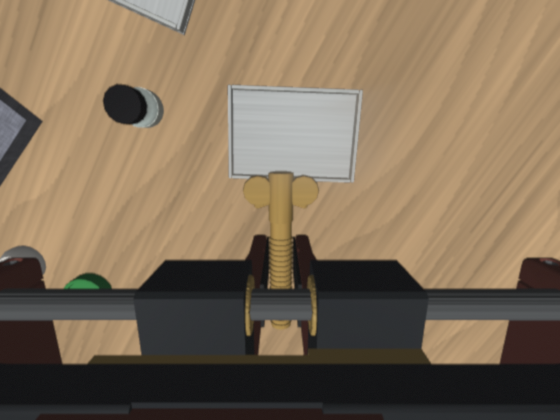

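The screw is held and the tray shows at (134,295), with centre (351,-321) and its long axis at 28°. Open fingers (115 mm) do not fit between the walls, so I'll release with the tips just above the rim.

```bash
python3 - <<'E'
from h import *
x,y=351,-321
go(x,y,110,28); lin(x,y,19.8,v=120); ctrl.sleep(.2); print(telemetry.current_eef_pos(),telemetry.current_ft_force())
ctrl.open_jaws(); print(telemetry.current_ft_force()); lin(x,y,150,v=200)
go(335,-270,190,-60); look('w13',['long_screw_mid'],[11]); print(telemetry.current_time_s())
go(505,380,170,30); f=look('w14',['short_screw_mid'],[7])
for r in trace('short_screw_mid','wrist')[:2]:
    m=screw(f,r['region']); print(np.round(m[0]),np.degrees(np.arctan2(m[1][1],m[1][0])),np.round(m[2:]))
print(telemetry.current_time_s())
cv2.imwrite('pics/w1314.png',np.hstack([cv2.imread('pics/w13.png')[0:300,100:500],cv2.imread('pics/w14.png')[0:300,80:480]]))
E
```

```text
[ 351.46013593 -321.51880657   -7.50662977] [-0.55195406 -0.56420373 -0.69873414]
[ 0.06712231 -0.25441123 -0.13921125]
long_screw_mid 0.82 [148. 274.] [ 367. -312.   11.] [ 349. -315.] [95. 40.] 18
44.725
short_screw_mid 0.69 [139. 286.] [563. 406.   7.] [558. 408.] [37. 58.] 77
[558. 408.] -12.574563 [58. 37.]
47.2667
```

View pics/w1314.png

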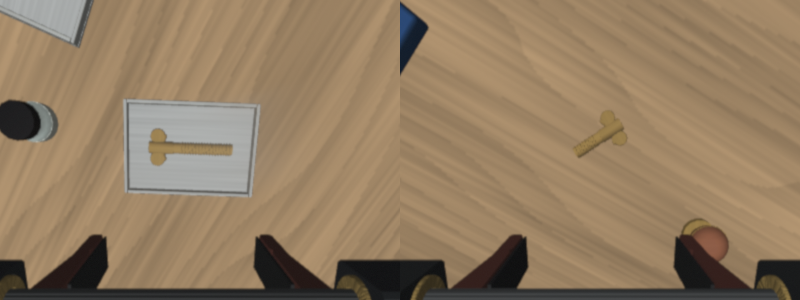

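The long screw lies in its tray. The short screw's tail is at full-frame (154,257) and its head end at (125,301).

```bash
python3 - <<'E'
from h import *
f=eyes.grab_frame('wrist')
h=onz(f,(125,301.5),8)[:2]; t=onz(f,(154,257),8)[:2]; d=np.linalg.norm(h-t); u=(h-t)/d
ang=np.degrees(np.arctan2(u[1],u[0])); m=(h+t)/2; print(m,d,ang)
if 50<d<68:
    g=m-11*u; pick(*g,3.5,ang,20)
    go(508,-335,200,-40); look('w15',['square_tray','short_screw_mid'],[18,180]); print(telemetry.current_time_s())
E
```

```text
[558.22236117 412.17664401] 57.297141856851866 -27.710828310849532
width 13.55686387562228
width 13.490031002669937 t 51.0083
square_tray 0.95 [116. 292.] [ 568. -401.   18.] [ 569. -398.] [104. 105.] 7
short_screw_mid 0.94 [214. 283.] [ 520. -347.  180.] [ 515. -332.] [45. 72.] 34
53.8333
```

View pics/w15.png

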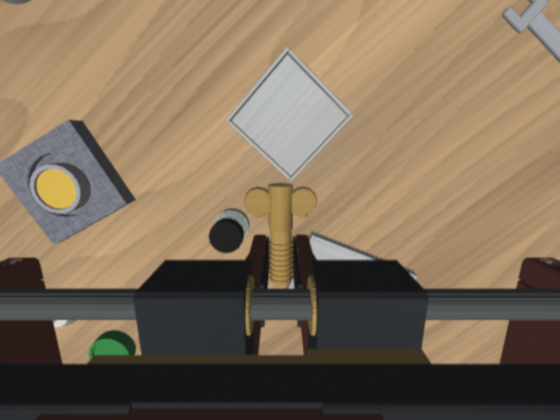

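The short screw is held and the tray centre is (569,-398). I'll place it and take verification views.

```bash
python3 - <<'E'
from h import *
a=np.radians(7); u=np.array([np.cos(a),np.sin(a)]); x,y=np.array([569,-398])-11*u
go(x,y,110,7); lin(x,y,19.8,v=120); ctrl.sleep(.2)
ctrl.open_jaws(); lin(x,y,150,v=200)
go(500,-330,220,-40); f=look('w16',['short_screw_mid','polish_jar'],[11,29])
go(560,60,260,0); f=look('w17',['dish','tin_mid','float_valve'],[12,49,29])
ctrl.movej([60,20,86,0,73,-6]); 
g=eyes.grab_frame('scene'); save(g,'s9'); b=cv2.resize(cv2.imread('pics/s9.png')[90:390,150:430],(373,400))
for t in ['float_valve','polish_jar']: print(t,[ (round(r['p'],2),np.round(onz(g,r['point'],29))) for r in trace(t,'scene')])
w=cv2.imread('pics/w16.png')[0:200,150:550]; w2=cv2.imread('pics/w17.png')[0:200,80:480]
cv2.imwrite('pics/fin.png',np.hstack([np.vstack([w,w2]),b])); print(telemetry.current_time_s())
E
```

```text
short_screw_mid 0.69 [105. 286.] [ 573. -400.   11.] [ 572. -404.] [59. 38.] 23
polish_jar 0.84 [217. 227.] [ 517. -257.   29.] [ 514. -258.] [42. 57.] 18
polish_jar 0.36 [176.  69.] [ 678. -144.   29.] [ 678. -143.] [70. 58.] 57
dish 0.87 [ 85. 241.] [691. 111.  12.] [685. 134.] [98. 97.] 90
tin_mid 0.76 [ 87. 220.] [682. 131.  49.] [681. 132.] [56. 52.] 76
float_valve 0.66 [213. 141.] [522. 255.  29.] [521. 254.] [40. 60.] 15
float_valve [(0.6, array([518., 257.,  29.]))]
polish_jar [(0.81, array([ 522., -254.,   29.]))]
62.6833
```

View pics/fin.png

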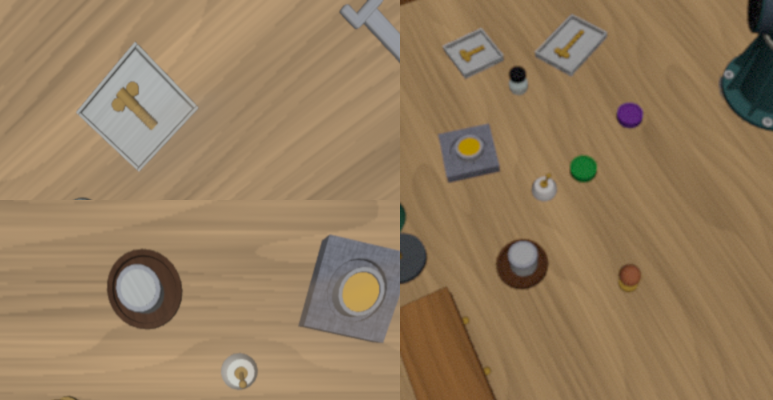

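Everything is in place: the short screw at (105,130), the tin in the dish at (288,140) and the filter in the foam. The jar and the float valve have not moved.

```bash
python3 -c "
from h import *
print(ctrl.hand_in())"
```

```text
the job is handed in; nothing more can be done
None
```

The job is handed in after about 63 s of the 112 s: all four parts are in place in the final pictures and the float valve and polish jar are unmoved, though both screws were let fall about 12 mm into their trays because the open fingers do not fit between the walls.

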